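Shift the pick drill into low gear

TASK

Put the little bench drill on the pick counter into low gear, ready for drilling the bone pick: hold the round gear knob on top of its spindle and ease it down with light pressure while rocking it (and so the spindle) to and fro until the teeth mesh, and press it fully home without ever forcing the teeth together. Then swing the lock lever shut over the gear so that it cannot jump out, let go, and leave everything else on the counter where it lies.

Things in the scene. Friction and masses are not known exactly. Their poses are not given: they have to be found in the camera images.
- drill: Grey bench drill fixed to the counter. Origin on the vertical spindle axis at counter height; z up, x from the spindle to its column and motor, y to the left of someone facing it. Its gear head has a flat top at z 172 mm, x -38 to 185 mm, y -38 to 38 mm. Feed spokes stand beside the head at y = -64 mm, up to z 195 mm.
- knob_grip (a point): Middle of the knurled round gear knob, 36 mm across, 27 mm high, on the spindle axis; grip it from above, any way round. A neck 24 mm across joins it to the sliding gear: a steel flange 56 mm across, its top 30 mm below this point. Turning the knob turns the spindle, either way, almost freely (0.03 N m). In neutral this point is 239.5 mm above the counter, fully home 228.5 mm.
- gear_knob (a joint): How far the knob with the sliding gear is pushed down, m: 0 in neutral (the start), 0.003 where its dogs land on those of the low gear, 0.011 fully home. It stays where it is left; sliding it alone takes about 2 N. Under the flange it has six square dogs (teeth 8 mm wide, 8 mm tall, on a 45 mm circle, 60 degrees apart).
- low_gear: Low gear under the sliding gear (pose: underside of its fixed bearing). Its wheel has six like dogs on top; the stopped motor holds it (up to 1.2 N m) at a varying angle NOT given here. At first dog stands on dog; they mesh within 4 degrees of places 60 degrees apart, so at most 30 off. A spring under the wheel gives 1 mm per 6 N, 4 mm at most. Over 30 N on the teeth, down or sideways, harms them.
- lever_pivot (a point): Vertical pivot of the lock lever, on top of the head, 51 mm from the spindle axis, at the height of the lever's underside, 199.5 mm above the counter.
- lever_grip (a point): Middle of the lock lever's small upright black handle (11 to 13 mm across, 31 mm high, top 15 mm above this point), 50 mm from the pivot, 219.5 mm above the counter. It can be pinched from above or pushed from the side and moves on a circle about the pivot.
- lock_lever (a joint): Angle of the lock lever, rad: 0 shut (tongue over the sliding gear's flange, handle pointing straight away from the spindle axis), 0.85 to 1.15 open at the start. It shuts clockwise seen from above, up to a stop at 0, and stays where it is left; it takes about 1.5 N at the handle. Its tongue passes 1.5 mm above the flange if the gear is home, otherwise it runs against the flange's edge.
- bone_pick: Carved bone pick, 28 x 23 x 3 mm, lying on the drill's base plate; leave alone.
- chuck_key: Steel T-shaped chuck key, 66 mm wide, 44 mm long, 10 mm thick, lying on the drill's base plate; leave alone.
- pickup_cover: Chrome pickup cover, 68 x 36 x 18 mm, on the counter to the left of the drill; leave alone.
- tuning_machine: Gold-plated tuning machine, 34 x 45 x 34 mm, on the counter to the right of the drill; leave alone.
- thumb_pick: Silver thumb pick, 35 x 24 x 25 mm, on the counter to the right of the drill; leave alone.
- pearl_pick_a: Mother-of-pearl pick, 28 x 23 x 3 mm, on the counter near the cedar box; leave alone.
- pearl_pick_b: Mother-of-pearl pick, 28 x 23 x 3 mm, on the counter near the cedar box; leave alone.

How it is judged:
By the outcome, as a careful person would: the job done as asked, in the order asked, and still so for the second after the job is handed in, with the robot touching nothing.
It also fails if it takes over 58 s, if anything falls off the work surface, if the arm or the gripper's body presses on something with over 40 N, if the wrist force passes 120 N, or if a joint passes its speed limit or range.

ROBOT

A 6-joint arm with a two-finger parallel gripper is mounted at the origin on the work surface. World frame = base frame: x ahead of the robot, y to its left, z up, the work surface at z = 0. Lengths are in mm, angles in rad, forces in N, time in s.
With the tool pointing down it reaches from about 275 to 850 mm from the base axis. Payload 5.2 kg.
Tool frame: the origin (TCP) lies at the very end of the fingers, on their centre line; the grasp point (between the pads) lies 19 mm behind it (pinch_z is the distance from the TCP to the grasp point, in mm); z points along the fingers, y is the line along which they close (so a half turn about z gives the same grasp; the last joint's range is limited). The gripper opens to 85 mm and grips with 20 to 120 N. Pads are 22 mm wide; open, the fingers measure 114 mm over their backs; the gripper's body (76 mm by 85 mm) begins 54 mm behind the grasp point. The pads swing forward as they close: fully open they stand 13 mm farther back than shut.
Start: joints at [-1.404, 0.259, 1.535, -0, 1.348, -0.203], TCP at [198.807, -512.817, 231.31] pointing down, gripper open.
Joint ranges: [-3.14, 3.14], [-0.91, 2.08], [0.19, 2.58], [-1.22, 4.36], [0.22, 2.71], [-3.12, 3.12]. Speed limits (rad/s): [2.57, 2.57, 3.14, 3.14, 3.14, 3.14].

INTERFACE

Orientations are given as a unit quaternion [x, y, z, w].
In Python, from station import * gives the robot as it stands.
- The arm moves only by the tool drive_tool, never from a script. Its argument "steps" is a list of rows, each a list of 3 entries, a list of its own where there are three numbers: the closure, from -1 (fully open) to 1 (shut), then the shift along the tool's x, y, z in cm, then the turn about the tool's z in degrees. In form: [[fingers, [dx, dy, dz], roll], ...]. A call has 1 to 20 rows; each row shifts and turns the commanded pose from where the row before left it, along the tool's axes as they then stand; what a row does not reach is not made up. A row lasts 1/10 s, in which the tool goes at most 50 mm and 8.59 degrees, less where a joint would pass 70% of its speed; a pose out of reach is approached as far as the arm can. A call with a gripper value outside its range is refused whole. The fingers move at their own pace and stop on an object; "squeeze" is the grip in N (left out, the last holds). Time passes only in rows, so rows that do not move let the fingers close. It gives the time, the measured TCP pose, the force, the opening and the grip force at its end, in the units of the state.
- observe(): the state, without advancing time (a new reading comes with each control period).
- get_image(name): name is "side" or "top"; returns a dict with "color" (480x640x3 uint8, blue, green, red), "fov_y" (degrees; the focal length in pixels is half the picture's height over the tangent of half this angle, whatever the lens; pixels are square), "cx", "cy" (the principal point, pixels), "camera_from_world" (4x4, takes a point from world to camera coordinates). Camera axes: x right, y up, looking along -z (the intrinsics and any distortion apply to the point x, -y, -z); pixel columns grow to the right and rows downward; lengths in mm; the calibration is good to about 2 mm. A picture is of the moment at which its call begins. There is no depth.
- finish_job(): hands the job in; it is judged then, once.
The state is a dict: "time": time; "joint_pos": joint angles; "dq": joint speeds; "effort": joint torques, N m; "ee_pos": TCP position; "eef_rot": TCP orientation; "force": force on the tool from outside, world axes, zero at the start; "torque": the same for the moment, N m; "opening": finger opening in mm; "gripper_force": force on a finger pad.
Only numpy, scipy, OpenCV 4.12 (cv2) and the standard library are available. Lean on these libraries where they do the work, as an engineer would, in place of code of your own. Each camera call takes 0.05 s, during which the arm holds its last target. There are 200 camera calls.

## Working session

There is one attempt and no reset: what is moved stays moved. The work goes in short steps, Python scripts to look and compute and a tool call to move; the robot and the scene stay as the last step left them, time stands still between calls to the robot, and variables do not carry over. Pictures are saved under pics/ and viewed, at most 10 in all, crops included, and the job is handed in when it is done.

Besides the shell and the picture viewer there is one more tool, called after "Emit:" in YAML: its name, and indented under it one key for each argument. drive_tool: Moves the arm, as the interface text tells. Its arguments: {"type":"object","properties":{"steps":{"type":"array","items":{"type":"array"}},"squeeze":{"type":"number"}},"required":["steps"]}

```bash
mkdir -p pics; ls; python3 - <<'E'
from station import *
import cv2,numpy as np
for n in("side","top"):
    d=get_image(n);cv2.imwrite(f"pics/{n}0.png",d["color"])
    print(n,{k:(v if k!="color" else 0) for k,v in d.items()})
print(observe())
E
```

```text
pics
side {'color': 0, 'fov_y': 51.98290508684436, 'cx': 323.17518237905534, 'cy': 244.73718863516393, 'camera_from_world': array([[-8.81766151e-01, -4.71622789e-01, -7.77172479e-03,
         4.86390077e+02],
       [ 2.58353423e-01, -4.96682679e-01,  8.28589057e-01,
        -1.96595791e+02],
       [-3.94641563e-01,  7.28613932e-01,  5.59803336e-01,
        -8.88053000e+02],
       [ 0.00000000e+00,  0.00000000e+00,  0.00000000e+00,
         1.00000000e+00]])}
top {'color': 0, 'fov_y': 48.947226031184286, 'cx': 320.3585022601113, 'cy': 240.04435015550231, 'camera_from_world': array([[-4.31689497e-03, -9.99949403e-01, -9.08607553e-03,
         1.16672087e+02],
       [ 9.80029108e-01, -6.03695863e-03,  1.98762430e-01,
        -5.01030960e+02],
       [-1.98807225e-01, -8.04658196e-03,  9.80005581e-01,
        -1.03729452e+03],
       [ 0.00000000e+00,  0.00000000e+00,  0.00000000e+00,
         1.00000000e+00]])}
{'time': 0.1, 'joint_pos': array([-1.40377061e+00,  2.59274652e-01,  1.53594894e+00,  8.22519556e-06,
        1.34797398e+00, -2.02790721e-01]), 'dq': array([ 0.00025711, -0.00109179, -0.00270255,  0.0006795 ,  0.00010546,
       -0.00027663]), 'effort': array([ 1.05320283e-03, -4.46977293e+01, -2.91245574e+01, -3.30464200e-04,
        6.36084122e-03, -1.31923070e-06]), 'ee_pos': array([ 198.74711611, -512.35085456,  230.56528202]), 'eef_rot': array([ 9.82952980e-01,  1.83855363e-01,  1.83587590e-05, -8.02258802e-04]), 'force': array([ 0.02239874,  0.00824446, -0.07581023]), 'torque': array([-0.00835394,  0.01953082,  0.03885767]), 'gripper_force': 0.0, 'opening': 85.42817927992142}
```

View pics/side0.png

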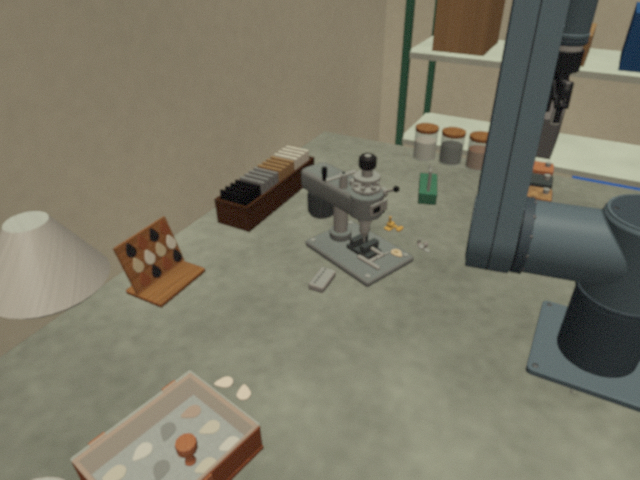

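View pics/top0.png

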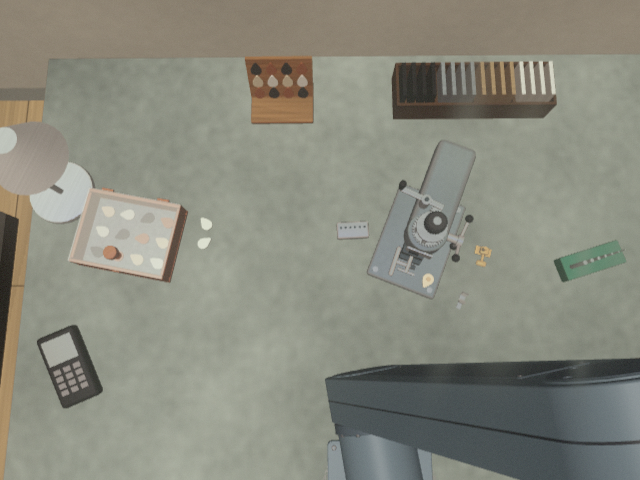

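The side view shows the drill with its black knob at (368,161), and a black lever handle at (324,174). The top view shows the knob at (436,222) and the handle tip near (403,185). I'll enlarge both.

```bash
python3 - <<'E'
import cv2,numpy as np
a=cv2.imread("pics/side0.png")[135:285,295:445];b=cv2.imread("pics/top0.png")[150:300,365:515]
f=lambda i:cv2.resize(i,(400,400),interpolation=cv2.INTER_CUBIC)
cv2.imwrite("pics/crop0.png",np.hstack([f(a[:100,:100]),f(b[:100,:][:, 20:120])]))
E
```

```text
(no output)
```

View pics/crop0.png

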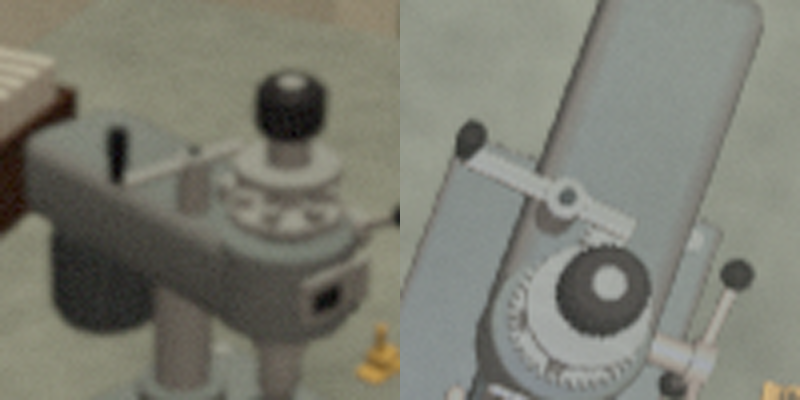

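The enlargement shows these features:
- **Knob:** side (367.8,161.8), top (435.8,222).
- **Lever handle:** side (324.5,173.8), top (402.8,185).
- **Lever pivot:** side (343.8,173), top (427,199).

Next I'll refine the dark blobs and triangulate.

```bash
cat > h.py <<'E'
import numpy as np,cv2
from station import *
def cam(d):
    f=240/np.tan(np.radians(d["fov_y"]/2));T=d["camera_from_world"];R=T[:3,:3];c=-R.T@T[:3,3]
    K=np.array([[f,0,d["cx"]],[0,f,d["cy"]],[0,0,1]])
    return K@np.diag([1,-1,-1.])@T[:3],c
def ray(d,p):
    P,c=cam(d);v=np.linalg.solve(P[:,:3],[*p,1]);return c,v/v[2]
def plane(d,p,z):
    c,v=ray(d,p);return c+v*(z-c[2])
def tri(ds,dt,a,b):
    X=cv2.triangulatePoints(cam(ds)[0],cam(dt)[0],np.array(a,float).reshape(2,1),np.array(b,float).reshape(2,1))
    return (X[:3]/X[3]).ravel()
def blob(img,p,thr=75,r=14):
    x,y=map(int,p);g=cv2.cvtColor(img,cv2.COLOR_BGR2GRAY)[y-r:y+r+1,x-r:x+r+1]
    n,l,s,c=cv2.connectedComponentsWithStats((g<thr).astype(np.uint8))
    i=min(range(1,n),key=lambda i:np.hypot(*(c[i]-r))-s[i,4]*.02)
    q=cv2.findContours((l==i).astype(np.uint8),cv2.RETR_EXTERNAL,cv2.CHAIN_APPROX_NONE)[0][0]
    bx=s[i]; return (bx[0]+x-r+(bx[2]-1)/2,bx[1]+y-r+(bx[3]-1)/2),bx[2:],c[i]+[x-r,y-r]
E
python3 - <<'E'
from h import *
ds,dt=get_image("side"),get_image("top")
for n,a,b,z in(("knob",(368,162),(436,222),239.5),("handle",(324,174),(403,185),219.5)):
    A=blob(ds["color"],a);B=blob(dt["color"],b);print(n,A,B)
    print(tri(ds,dt,A[0],B[0]),plane(ds,A[0],z),plane(dt,B[0],z))
print("piv",tri(ds,dt,(343.7,173),(427,199.3)),plane(ds,(343.7,173),205),plane(dt,(427,199.3),205))
# base plate
g=plane(dt,(367,271),8),plane(dt,(433,298),8);print(g)
E
```

```text
knob ((np.float64(367.0), np.float64(162.0)), array([ 17,  17, 226], dtype=int32), array([366.97345133, 162.69469027])) ((np.float64(434.0), np.float64(222.5)), array([ 21,  22, 122], dtype=int32), array([430.40983607, 225.36885246]))
[492.1920425  -81.76284463 239.39439709] [491.4056853  -81.53916831 239.5       ] [492.71717838 -81.58316083 239.5       ]
handle ((np.float64(324.0), np.float64(173.5)), array([ 5, 14, 63], dtype=int32), array([323.9047619 , 173.28571429])) ((np.float64(402.0), np.float64(185.0)), array([ 7,  9, 47], dtype=int32), array([401.80851064, 184.63829787]))
[565.95919275 -32.81865552 218.24680064] [564.07380569 -30.51031412 219.5       ] [566.06338907 -32.45610389 219.5       ]
piv [543.14186576 -78.64711564 204.74967167] [542.23290753 -78.16680049 205.        ] [543.60061373 -78.43173897 205.        ]
(array([442.76558903,  15.8280307 ,   8.        ]), array([ 384.93978384, -121.13077752,    8.        ]))
```

```bash
python3 - <<'E'
from h import *
ds,dt=get_image("side"),get_image("top")
for t in(70,80,90,100,110):
    A=blob(ds["color"],(368,162),t,13);B=blob(dt["color"],(436,222),t,15)
    print(t,A[0],A[1],B[0],B[1],tri(ds,dt,A[0],B[0]).round(1))
g=cv2.cvtColor(dt["color"],cv2.COLOR_BGR2GRAY);print(g[222,416:456],g[206:240,430])
s=observe();print(s["ee_pos"],s["time"])
E
```

```text
70 (np.float64(367.0), np.float64(162.5)) [ 17  16 221] (np.float64(431.0), np.float64(223.0)) [15 21 69] [490.5 -76.4 240.9]
80 (np.float64(367.5), np.float64(162.5)) [ 18  18 241] (np.float64(435.0), np.float64(222.5)) [ 23  22 179] [492.3 -84.  237.4]
90 (np.float64(367.0), np.float64(164.5)) [ 19  22 273] (np.float64(435.0), np.float64(222.5)) [ 23  22 320] [493.6 -85.1 232.2]
100 (np.float64(367.0), np.float64(164.0)) [ 19  23 320] (np.float64(435.5), np.float64(222.0)) [ 24  23 340] [494.2 -85.9 233. ]
110 (np.float64(367.0), np.float64(163.5)) [ 19  24 342] (np.float64(435.5), np.float64(222.0)) [ 24  23 354] [494.  -85.6 234.2]
[132 161 166 164 165 166 165 148  67  64  65  72  75  83  80  79  86 120
 162 168 170 166 170 165 161 125  86  83  82  83  76  92 135 130 127 119
 113 145 145 143] [139 140 141 136 109 129 129  67  74  76  78  79  82  79  76  80  80  81
  81  81  76  72  72  61  60  63  63 105 151 163 162 166 164 164]
[ 198.77059505 -512.65221877  231.01594505] 0.3
```

Emit:
drive_tool:
  steps:
    - [-1,[0,0,-3],0]
    - [-1,[0,0,-3],0]
    - [-1,[0,0,-3],0]

```text
time: 0.6
ee_pos: [198.8, -512.5, 322.1]
eef_rot: [0.983, 0.184, 0.0, -0.0]
force: [-0.1, -0.1, -0.3]
opening: 85.6
gripper_force: 0.0
```

Emit:
drive_tool:
  steps:
    - [-1,[3.06,-2.1,0],0]
    - [-1,[3.06,-2.1,0],0]
    - [-1,[3.06,-2.1,0],0]
    - [-1,[3.06,-2.1,0],0]
    - [-1,[3.06,-2.1,0],0]
    - [-1,[3.06,-2.1,0],0]
    - [-1,[3.06,-2.1,0],0]
    - [-1,[3.06,-2.1,0],0]
    - [-1,[3.06,-2.1,0],0]
    - [-1,[3.06,-2.1,0],0]
    - [-1,[3.06,-2.1,0],0]
    - [-1,[3.06,-2.1,0],0]
    - [-1,[3.06,-2.1,0],0]
    - [-1,[3.06,-2.1,0],0]
    - [-1,[0,0,0],8]
    - [-1,[0,0,0],8]
    - [-1,[0,0,0],0]

```text
time: 2.3
ee_pos: [492.1, -83.4, 321.2]
eef_rot: [0.999, 0.045, -0.0, -0.0]
force: [-0.1, -0.7, -0.2]
opening: 85.4
gripper_force: 0.0
```

Emit:
drive_tool:
  steps:
    - [-1,[0,0,3],0]
    - [-1,[0,0,3],0]
    - [-1,[0,0,2],0]
    - [-1,[0,0,1.4],0]
    - [-1,[0,0,0.7],0]
    - [-1,[0,0,0],0]
    - [-1,[0,0,0],0]
  squeeze: 20

```text
time: 3.0
ee_pos: [492.4, -84.2, 221.1]
eef_rot: [0.999, 0.046, 0.001, 0.0]
force: [0.2, 0.6, 1.2]
opening: 85.7
gripper_force: 0.0
```

```bash
python3 - <<'E'
from h import *
f=lambda i:cv2.resize(i,(400,400),interpolation=cv2.INTER_CUBIC)
a=get_image("side")["color"][100:220,310:430];b=get_image("top")["color"][150:270,375:495]
cv2.imwrite("pics/c1.png",np.hstack([f(a),f(b)]))
E
```

```text
(no output)
```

View pics/c1.png

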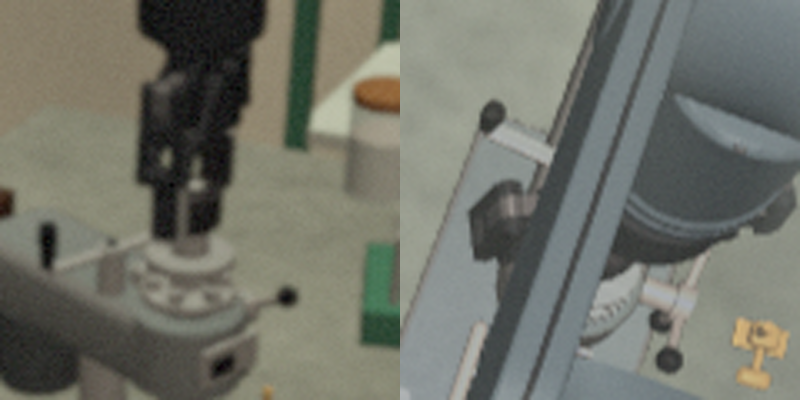

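The side view shows the fingers on either side of the knob above the flange, around (192,205) in the crop, and clear of the lever. I'll close with a light squeeze.

Emit:
drive_tool:
  steps:
    - [1,[0,0,0],0]
    - [1,[0,0,0],0]
    - [1,[0,0,0],0]
    - [1,[0,0,0],0]
    - [1,[0,0,0],0]
    - [1,[0,0,0],0]
    - [1,[0,0,0],0]
    - [1,[0,0,0],0]
  squeeze: 25

```text
time: 3.9
ee_pos: [492.1, -83.7, 220.4]
eef_rot: [0.999, 0.045, 0.0, -0.0]
force: [-0.7, 2.0, 1.7]
opening: 34.7
gripper_force: 28.4
```

```bash
python3 -c "
from h import *
s=observe();print(s['ee_pos'],s['force'],s['torque'],s['opening'],s['gripper_force'])"
```

```text
[492.05287269 -83.7414278  220.4180169 ] [-0.67946991  2.01890961  1.74400654] [0.20452851 0.059163   0.02231427] 34.74742641400644 28.382138859014958
```

Emit:
drive_tool:
  steps:
    - [1,[0,0,0.1],0]
    - [1,[0,0,0.1],0]
    - [1,[0,0,0.1],0]
    - [1,[0,0,0],0]

```text
time: 4.3
ee_pos: [492.0, -83.8, 217.2]
eef_rot: [0.999, 0.045, 0.0, -0.0]
force: [-0.5, 1.4, 2.4]
opening: 35.0
gripper_force: 28.4
```

Emit:
drive_tool:
  steps:
    - [1,[0,0,0.05],0]
    - [1,[0,0,0.05],0]
    - [1,[0,0,0],0]

```text
time: 4.6
ee_pos: [492.1, -83.8, 216.8]
eef_rot: [0.999, 0.045, 0.0, 0.0]
force: [-0.6, 1.9, 6.2]
opening: 35.2
gripper_force: 28.8
```

Emit:
drive_tool:
  steps:
    - [1,[0,0,0],2.5]
    - [1,[0,0,0],2.5]
    - [1,[0,0,0],0]

```text
time: 4.9
ee_pos: [492.1, -83.7, 216.8]
eef_rot: [1.0, 0.001, 0.0, -0.0]
force: [-1.3, 3.2, 6.2]
opening: 35.0
gripper_force: 28.8
```

Emit:
drive_tool:
  steps:
    - [1,[0,0,0.02],2.5]
    - [1,[0,0,0],2.5]
    - [1,[0,0,0],0]

```text
time: 5.2
ee_pos: [492.1, -83.7, 216.8]
eef_rot: [0.999, -0.043, 0.0, -0.0]
force: [-2.2, 2.8, 6.5]
opening: 34.8
gripper_force: 28.9
```

Emit:
drive_tool:
  steps:
    - [1,[0,0,0],2.5]
    - [1,[0,0,0],2.5]
    - [1,[0,0,0],0]

```text
time: 5.5
ee_pos: [492.1, -83.6, 216.8]
eef_rot: [0.996, -0.086, 0.0, -0.0]
force: [-2.4, 3.2, 7.5]
opening: 35.0
gripper_force: 28.9
```

```bash
python3 -c "
from h import *
s=observe();print(s['ee_pos'],s['force'],s['torque'],s['joint_pos'])"
```

```text
[492.12187808 -83.60030767 216.79332941] [-2.42068453  3.23235479  7.54027102] [ 0.50621407  0.23318268 -0.05222254] [-3.92419427e-01  1.77399886e-01  1.67636375e+00  4.53394047e-04
  1.28719506e+00  1.35057359e+00]
```

Emit:
drive_tool:
  steps:
    - [1,[0,0,0],2.5]
    - [1,[0,0,0],2.5]
    - [1,[0,0,0],0]

```text
time: 5.8
ee_pos: [492.1, -83.6, 216.8]
eef_rot: [0.992, -0.129, 0.0, -0.0]
force: [-0.9, 2.9, 7.6]
opening: 35.2
gripper_force: 28.9
```

Emit:
drive_tool:
  steps:
    - [1,[0,0,0],2.5]
    - [1,[0,0,0],2.5]
    - [1,[0,0,0],0]

```text
time: 6.1
ee_pos: [492.1, -83.5, 216.1]
eef_rot: [0.985, -0.172, 0.0, -0.0]
force: [0.7, 3.1, 1.6]
opening: 35.2
gripper_force: 28.4
```

The force fell from 7.6 to 1.6 N and the tool dropped 0.7 mm, so the teeth have meshed. I'll ease it down without turning.

Emit:
drive_tool:
  steps:
    - [1,[0,0,0.05],1]
    - [1,[0,0,0.05],0]
    - [1,[0,0,0.1],0]
    - [1,[0,0,0],0]

```text
time: 6.5
ee_pos: [492.0, -83.5, 213.8]
eef_rot: [0.984, -0.18, -0.0, -0.0]
force: [1.2, 4.3, 0.3]
opening: 35.0
gripper_force: 28.3
```

Emit:
drive_tool:
  steps:
    - [1,[0,0,0.1],0]
    - [1,[0,0,0.1],0]
    - [1,[0,0,0],0]

```text
time: 6.8
ee_pos: [492.0, -83.6, 211.9]
eef_rot: [0.984, -0.181, -0.0, -0.0]
force: [2.1, 4.2, 0.8]
opening: 34.8
gripper_force: 28.3
```

Emit:
drive_tool:
  steps:
    - [1,[0,0,0.1],0]
    - [1,[0,0,0.08],0]
    - [1,[0,0,0],0]

```text
time: 7.1
ee_pos: [492.0, -83.6, 210.1]
eef_rot: [0.984, -0.181, -0.0, -0.0]
force: [1.1, 4.7, 0.4]
opening: 35.0
gripper_force: 28.4
```

Emit:
drive_tool:
  steps:
    - [1,[0,0,0.05],0]
    - [1,[0,0,0],0]

```text
time: 7.3
ee_pos: [492.1, -83.6, 209.7]
eef_rot: [0.984, -0.181, -0.0, -0.0]
force: [1.3, 5.5, 1.1]
opening: 34.7
gripper_force: 28.4
```

Emit:
drive_tool:
  steps:
    - [1,[0,0,0.05],0]
    - [1,[0,0,0],0]

```text
time: 7.5
ee_pos: [492.0, -83.6, 209.4]
eef_rot: [0.984, -0.181, 0.0, -0.0]
force: [0.6, 4.9, 2.4]
opening: 35.1
gripper_force: 28.5
```

Emit:
drive_tool:
  steps:
    - [1,[0,0,0.03],0]
    - [1,[0,0,0],0]

```text
time: 7.7
ee_pos: [492.1, -83.6, 209.3]
eef_rot: [0.984, -0.181, 0.0, -0.0]
force: [0.6, 4.1, 4.5]
opening: 35.1
gripper_force: 28.6
```

Emit:
drive_tool:
  steps:
    - [1,[0,0,0.03],0]
    - [1,[0,0,0],0]

```text
time: 7.9
ee_pos: [492.1, -83.6, 209.1]
eef_rot: [0.984, -0.181, 0.0, -0.0]
force: [-0.3, 4.8, 5.7]
opening: 34.8
gripper_force: 28.7
```

Emit:
drive_tool:
  steps:
    - [1,[0,0,0.05],0]
    - [1,[0,0,0],0]

```text
time: 8.1
ee_pos: [492.1, -83.6, 208.8]
eef_rot: [0.984, -0.181, 0.0, -0.0]
force: [0.4, 4.8, 5.4]
opening: 35.1
gripper_force: 28.8
```

Emit:
drive_tool:
  steps:
    - [1,[0,0,0.05],0]
    - [1,[0,0,0],0]

```text
time: 8.3
ee_pos: [492.1, -83.6, 208.6]
eef_rot: [0.984, -0.181, 0.0, -0.0]
force: [-0.2, 5.6, 7.6]
opening: 35.1
gripper_force: 29.0
```

Emit:
drive_tool:
  steps:
    - [-1,[0,0,0],0]
    - [-1,[0,0,0],0]
    - [-1,[0,0,0],0]
    - [-1,[0,0,0],0]
    - [-1,[0,0,0],0]
    - [-1,[0,0,-1],0]
    - [-1,[0,0,-2],0]
    - [-1,[0,0,-3],0]
    - [-1,[0,0,-4],0]
    - [-1,[0,0,-2],0]

```text
time: 9.3
ee_pos: [492.9, -84.3, 331.9]
eef_rot: [0.984, -0.181, 0.003, 0.001]
force: [0.4, -0.9, -0.2]
opening: 85.0
gripper_force: 0.0
```

```bash
python3 - <<'E'
from h import *
ds=get_image("side");i=ds["color"];s=observe();print(s["ee_pos"],s["force"])
g=cv2.cvtColor(cv2.imread("pics/side0.png"),cv2.COLOR_BGR2GRAY).astype(int);h=cv2.cvtColor(i,cv2.COLOR_BGR2GRAY).astype(int)
print(g[145:200,366:370].mean(1).round());print(h[145:200,366:370].mean(1).round())
P,_=cam(ds)
for z in(239.5,228.5):
    q=P@[492.2,-83.5,z,1];print(z,q[:2]/q[2])
f=lambda i:cv2.resize(i,(400,400),interpolation=cv2.INTER_CUBIC)
cv2.imwrite("pics/c2.png",np.hstack([f(cv2.imread("pics/side0.png")[130:210,310:390]),f(i[130:210,310:390])]))
E
```

```text
[493.83647788 -84.6174534  334.43639979] [ 0.93962283 -1.67898828  1.1653206 ]
[129. 128. 129. 132. 136. 134. 127. 111. 108. 129. 141. 123.  88.  60.
  51.  47.  34.  25.  26.  22.  27.  26.  26.  20.  28.  56.  81.  92.
  95.  95.  94. 101. 120. 139. 147. 145. 127. 104.  95.  92.  96. 104.
 124. 141. 147. 150. 147. 129. 107.  91.  91. 109. 119. 121. 116.]
[128. 126. 127. 132. 134. 132. 133. 133. 133. 133. 132. 128. 116. 106.
 125. 141. 130.  98.  64.  54.  48.  36.  26.  24.  21.  28.  18.  24.
  26.  30.  54.  81.  93.  94.  96.  94. 102. 120. 138. 148. 144. 128.
 107.  97.  98. 103. 112. 115. 105.  92.  95. 110. 119. 121. 116.]
239.5 [367.03379371 161.56762423]
228.5 [366.80922024 166.49151557]
```

View pics/c2.png

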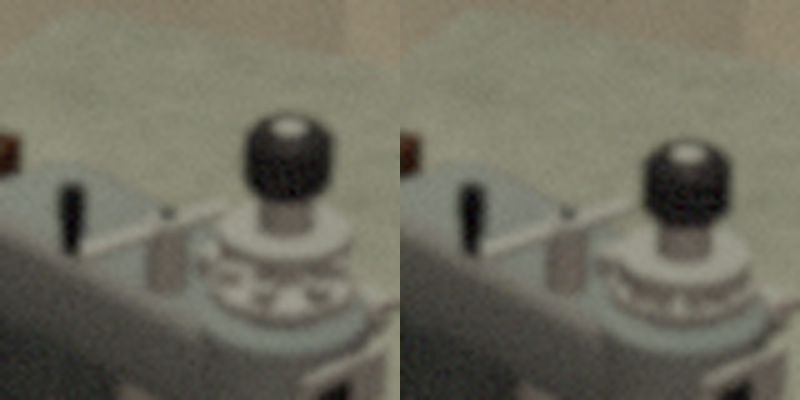

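The two pictures show the knob and flange dropped by about 5 px. 11 mm corresponds to 4.9 px, so the gear is home. The lever handle is still at (71,215) in the crop, which is full-picture (324,173). I'll turn and move above it.

Emit:
drive_tool:
  steps:
    - [-1,[0,0,0],-8.5]
    - [-1,[0,0,0],-8.5]
    - [-1,[0,0,0],-8.5]
    - [-1,[0,0,0],-8.5]
    - [-1,[0,0,0],-8.5]
    - [-1,[0,0,0],-8.5]
    - [-1,[0,0,0],-8.5]
    - [-1,[0,0,0],-8.5]
    - [-1,[0,0,0],-8.5]
    - [-1,[0,0,0],-8.3]
    - [-1,[2.6,1.45,0],0]
    - [-1,[2.6,1.45,0],0]
    - [-1,[2.6,1.45,0],0]
    - [-1,[0,0,0],0]
    - [-1,[0,0,0],0]

```text
time: 10.85
ee_pos: [565.2, -32.6, 327.4]
eef_rot: [0.848, 0.53, -0.001, -0.0]
force: [-0.4, 0.4, -0.1]
opening: 85.2
gripper_force: 0.0
```

Emit:
drive_tool:
  steps:
    - [-1,[0,0,3],0]
    - [-1,[0,0,3],0]
    - [-1,[0,0,2.5],0]
    - [-1,[0,0,1.5],0]
    - [-1,[0,0,1],0]
    - [-1,[0,0,0.9],0]
    - [-1,[0,0,0],0]
    - [-1,[0,0,0],0]
  squeeze: 20

```text
time: 11.65
ee_pos: [565.5, -33.1, 209.4]
eef_rot: [0.848, 0.53, 0.0, 0.0]
force: [0.2, 0.3, 0.1]
opening: 85.5
gripper_force: 0.0
```

Emit:
drive_tool:
  steps:
    - [1,[0,0,0],0]
    - [1,[0,0,0],0]
    - [1,[0,0,0],0]
    - [1,[0,0,0],0]
    - [1,[0,0,0],0]
    - [1,[0,0,0],0]
    - [1,[0,0,0],0]
    - [1,[0,0,0],0]
    - [1,[0,0,0],0]
    - [1,[0,0,0],0]

```text
time: 12.65
ee_pos: [565.4, -32.8, 208.8]
eef_rot: [0.848, 0.53, 0.0, 0.0]
force: [0.3, 0.1, 1.5]
opening: 11.3
gripper_force: 19.5
```

Emit:
drive_tool:
  steps:
    - [1,[-0.012,0.35,0],4]
    - [1,[-0.012,0.35,0],4]
    - [1,[-0.012,0.35,0],4]
    - [1,[-0.012,0.35,0],4]
    - [1,[-0.012,0.35,0],4]
    - [1,[-0.012,0.35,0],4]
    - [1,[-0.012,0.35,0],4]
    - [1,[0,0,0],0]

```text
time: 13.45
ee_pos: [584.1, -48.8, 208.8]
eef_rot: [0.951, 0.308, 0.0, 0.0]
force: [-0.2, -0.4, 1.9]
opening: 11.4
gripper_force: 19.5
```

Emit:
drive_tool:
  steps:
    - [1,[-0.012,0.35,0],4]
    - [1,[-0.012,0.35,0],4]
    - [1,[-0.012,0.35,0],4]
    - [1,[-0.012,0.35,0],4]
    - [1,[-0.012,0.35,0],4]
    - [1,[0,0,0],0]

```text
time: 14.05
ee_pos: [591.5, -64.3, 208.8]
eef_rot: [0.99, 0.139, -0.0, 0.0]
force: [-0.8, -1.1, 2.4]
opening: 11.5
gripper_force: 19.6
```

Emit:
drive_tool:
  steps:
    - [1,[-0.006,0.175,0],2]
    - [1,[-0.006,0.175,0],2]
    - [1,[-0.006,0.175,0],2]
    - [1,[-0.006,0.175,0],2]
    - [1,[0,0,0],0]

```text
time: 14.55
ee_pos: [592.7, -70.8, 208.8]
eef_rot: [0.997, 0.071, -0.0, -0.0]
force: [-0.8, 0.6, 2.8]
opening: 11.6
gripper_force: 19.6
```

Emit:
drive_tool:
  steps:
    - [1,[-0.003,0.1,0],1]
    - [1,[-0.003,0.1,0],1]
    - [1,[0,0,0],0]

```text
time: 14.85
ee_pos: [592.8, -71.2, 208.7]
eef_rot: [0.999, 0.053, -0.0, -0.001]
force: [-0.5, 6.6, 2.9]
opening: 10.9
gripper_force: 19.9
```

Emit:
drive_tool:
  steps:
    - [1,[-0.003,0.1,0],1]
    - [1,[0,0,0],0]

```text
time: 15.05
ee_pos: [592.7, -71.2, 208.7]
eef_rot: [0.999, 0.044, -0.0, -0.002]
force: [-2.5, 8.9, 3.4]
opening: 11.3
gripper_force: 20.0
```

The force rise to 9 N marks the stop. I'll let go, rise clear and look.

Emit:
drive_tool:
  steps:
    - [-1,[0,0,0],0]
    - [-1,[0,0,0],0]
    - [-1,[0,0,0],0]
    - [-1,[0,0,0],0]
    - [-1,[0,0,0],0]
    - [-1,[0,0,0],0]
    - [-1,[0,0,-1],0]
    - [-1,[0,0,-2],0]
    - [-1,[0,0,-3],0]
    - [-1,[0,0,-4],0]
    - [-1,[0,-4,0],0]
    - [-1,[0,-4,0],0]
    - [-1,[0,-4,0],0]
    - [-1,[0,-4,0],0]
    - [-1,[0,-4,0],0]
    - [-1,[0,-4,0],0]
    - [-1,[0,0,0],0]

```text
time: 16.75
ee_pos: [571.3, 170.0, 309.7]
eef_rot: [0.999, 0.046, 0.0, -0.001]
force: [0.9, -0.5, 0.3]
opening: 85.7
gripper_force: 0.0
```

```bash
python3 - <<'E'
from h import *
s=observe();print(s["ee_pos"],s["force"])
ds,dt=get_image("side"),get_image("top")
f=lambda i:cv2.resize(i,(400,400),interpolation=cv2.INTER_CUBIC)
cv2.imwrite("pics/c3.png",np.hstack([f(ds["color"][130:230,300:400]),f(dt["color"][160:260,385:485])]))
E
```

```text
[571.31700682 169.9633854  309.71964041] [ 0.906603   -0.50781234  0.29407938]
```

View pics/c3.png

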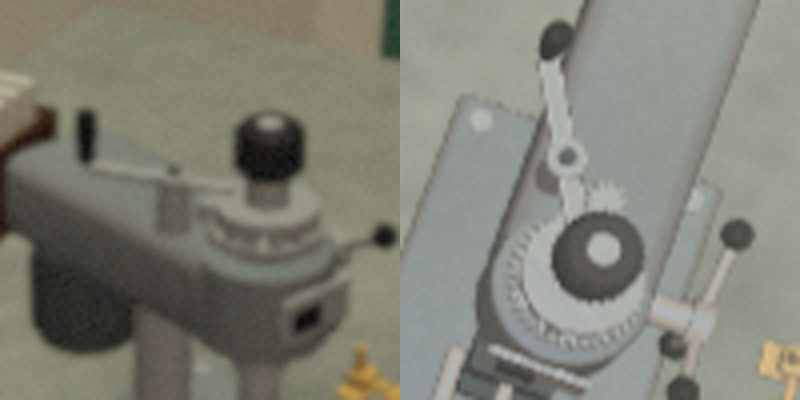

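The tongue lies over the flange, ending near (573,215) in the top crop and (232,188) in the side crop. The handle is at top crop (556,42). I'll check that handle, pivot and spindle are in line.

```bash
python3 - <<'E'
from h import *
ds,dt=get_image("side"),get_image("top")
hb=[blob(ds["color"],(321,164),85,10),blob(dt["color"],(424,170),85,9)];print(hb)
h=tri(ds,dt,hb[0][0],hb[1][0])
k=[blob(ds["color"],(367,166),75,13),blob(dt["color"],(434,224),100,15)];print(k)
K=tri(ds,dt,k[0][0],k[1][0])
p=tri(ds,dt,(300+173/4,130+174/4),(385+167/4,160+157/4))
print(h,K,p)
a=lambda v:np.degrees(np.arctan2(v[1],v[0]))
print("spindle-pivot",a(p-K),np.linalg.norm((p-K)[:2]),"pivot-handle",a(h-p),np.linalg.norm((h-p)[:2]),"spindle-handle",a(h-K),np.linalg.norm((h-K)[:2]))
E
```

```text
[((np.float64(321.0), np.float64(164.0)), array([ 5, 13, 60], dtype=int32), array([321.03333333, 163.73333333])), ((np.float64(423.5), np.float64(170.0)), array([ 8,  9, 52], dtype=int32), array([423.42307692, 169.75      ]))]
[((np.float64(367.0), np.float64(168.0)), array([ 17,  17, 227], dtype=int32), array([366.969163 , 167.8061674])), ((np.float64(434.0), np.float64(223.5)), array([ 23,  22, 318], dtype=int32), array([433.52201258, 224.11320755]))]
[594.0366578  -72.2222282  217.38715604] [493.49269654 -84.97987149 224.47776169] [543.79976751 -78.39522075 203.48503057]
spindle-pivot 7.457005414096955 50.736170672007745 pivot-handle 7.005256052343478 50.614730895190505 spindle-handle 7.2314013801756145 101.35011400244069
```

Handle, pivot and spindle are in line to within 0.5° and their distances match, so the lever is shut. The gripper is clear, so I'm handing in.

```bash
python3 -c "
from station import *
print(finish_job())"
```

```text
the job is handed in; nothing more can be done
None
```

The job is handed in with the drill in low gear: the gear meshed under light pressure (about 6 N) and was pressed home, about 11 mm down. The lock lever is shut against its stop, nothing else on the counter was touched, and the arm is clear; the hand-in gave no verdict.

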